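Pipette off the carousel, ready over the small beaker

TASK

Lift the electronic pipette that has a tip fitted up and off its hook on the carousel and bring it to the small beaker on the other side of the bottle tray, without knocking the bottles, the beakers or the other pipettes. Finish still holding the pipette: upright and still, its tip over the middle of the small beaker and about one centimetre above the rim, touching nothing, ready to dispense.

Things in the scene. Friction and masses are not known exactly. Their poses are not given: they have to be found in the camera images.
- carousel: Pale grey pipette carousel, fixed. Origin: centre of its base on the bench, z up. Round base 190 mm across, 13 mm high at the edge; centre pole, knob top at 280 mm. Six like places 60 deg apart, pipette axes 85 mm from the pole: electronic pipette at its -x side, slim one 120 deg anticlockwise of that (from above), fat one 240 deg, the rest empty. Each has a hook plate and a fork.
- hook_plate (a point): Middle of the top edge of the plate on which the electronic pipette hangs, 230 mm above the bench, 61 mm from the pole. The plate is upright, 8 mm thick, 28 mm wide, with a 4 mm wide cheek 10 mm higher at each end. Below, at 130 mm, a fork open outwards (prongs 12 mm either side of the pipette's axis) steadies the shaft. Turns with the carousel.
- pipette: Electronic pipette, 255 mm long, 0.17 kg, hanging upright; only it has a screen and a tip. Origin: lower end of the tip, 40 mm above the bench; z up, +x to the pole (back), screen at -x. Head 36 wide (y) x 34 deep (x) mm, 195 to 255 mm above the origin, flat sides in y, free on both sides. Below: handle 30 mm across, from 132 mm down shaft 25 tapering to 17 mm, then a 52 mm tip.
- pipette_hook (a point): Underside of the pipette's finger hook where it rests on the plate, 190 mm above the tip's end, 24 mm behind the axis. The hook is a 15 mm wide, 7 mm thick arm out to 35 mm behind the axis with a lip 14 mm down behind the plate: raise the pipette at least 18 mm before moving it outwards (to its -x).
- pipette_head (a point): Point on the pipette's axis in the middle of its head's flat sides, 227 mm above the tip's end and 28 mm below the top: where to grip.
- pipette_tip (a point): The lower end of the fitted tip, 2 mm across (the same point as the pipette's origin).
- slim_pipette: Slim hand pipette with a plunger on top and no tip, hanging on the carousel; leave it alone. Body 26 mm across; nose 35 mm and plunger top 254 mm above its origin, which lies on its axis 40 mm above the bench; +x to the pole.
- fat_pipette: Hand pipette with a plunger on top, a fat 36 mm lower barrel and no tip, hanging on the carousel; leave it alone. Nose 12 mm and plunger top 252 mm above its origin, which lies on its axis 40 mm above the bench; +x to the pole.
- bottle_tray: White tray, 292 mm (its x) by 104 mm (its y), walls 40 mm high, full of two rows of six capped white sample bottles, 41 mm across, whose caps reach 84 mm above the bench. Fixed. Origin: centre of its underside on the bench. It stands between the carousel and the beakers.
- small_beaker: The small beaker: whitish plastic, 35 mm across and 50 mm high, 2 mm wall, empty and loose on the bench (30 g). Origin: centre of its underside.
- small_beaker_rim (a point): Centre of the small beaker's mouth, at rim height (50 mm above the bench).
- large_beaker: The large beaker: whitish plastic, 51 mm across and 70 mm high, loose on the bench (60 g), near the small one; not to be disturbed. Origin: centre of its underside.
Mind the look-alikes: they are no part of the job. What is shaped like the small_beaker but green or yellow is not meant.

How it is judged:
By the outcome, as a careful person would: the job done as asked, in the order asked, and still so for the second after the job is handed in, while the arm keeps its last pose, push and grip.
It also fails if it takes over 45 s, if anything falls off the work surface, if the arm or the gripper's body presses on something with over 40 N, if the wrist force passes 120 N, or if a joint passes its speed limit or range.

ROBOT

A 7-joint arm with a two-finger parallel gripper is mounted at the origin on the work surface. World frame = base frame: x ahead of the robot, y to its left, z up, the work surface at z = 0. Lengths are in mm, angles in rad, forces in N, time in s.
With the tool pointing down it reaches from about 400 to 900 mm from the base axis. Payload 5.6 kg.
Tool frame: the origin (TCP) lies midway between the tips of the shut fingers; the grasp point (between the pads) lies 19 mm behind it; z points along the fingers, y is the line along which they close (so a half turn about z gives the same grasp; the last joint's range is limited). The gripper opens to 92 mm and grips with 3 to 60 N. Pads are 20 mm wide; open, the fingers measure 128 mm over their backs; the gripper's body (75 mm by 189 mm) begins 69 mm behind the grasp point.
Start: joints at [-1.312, 0.468, -0.012, 1.603, 0.006, 1.071, -0.056], TCP at [193.247, 620.616, 214.592] pointing down, gripper open.
Joint ranges: [-2.53, 2.53], [-0.31, 2.02], [-1.57, 1.55], [0.28, 2.44], [-1.29, 4.43], [0.15, 1.84], [-2.92, 2.92]. Speed limits (rad/s): [2.57, 2.57, 3.14, 3.14, 3.14, 3.14, 3.14].

INTERFACE

Orientations are given as a rotation vector (axis times angle).
In Python, from cell import robot, grip, kin, viewer gives the robot as it stands. Calls block until the motion is done:
- robot.movep(position, orientation): joint-space move of the TCP to a pose.
- robot.servo_line(position, feed=150, rotation=None): straight line of the TCP; rotation=None keeps the orientation; feed is the mean speed in mm/s.
- robot.goto_joints(angles): joint-space move.
- grip(opening, newtons=None): opening from 0.0 (shut) to 1.0 (fully open); newtons is the grip in N (None keeps the last); returns when the fingers have stopped.
- robot.hold(seconds).
- kin.ik(position, orientation): joint angles nearest the present ones, or None.
- robot.observe(): the state.
- viewer.read_camera(name): name is "side" or "top" or "wrist"; returns the picture (420x560x3 uint8, red, green, blue); there is no depth.
- viewer.camera_info(name): a dict with "camera_matrix" (3x3 intrinsics, pixels), "R" (3x3) and "t" (3): a world point X has camera coordinates R X + t. Camera axes: x right, y down, z forward; pixel columns grow to the right and rows downward; lengths in mm; the calibration is good to about 2 mm. A picture is of the moment at which its call begins: read the wrist's pose just before it. camera_info takes no time and is no camera call; for the wrist camera it gives the pose at the moment of the call.
A pose or a line that the arm cannot do raises robot.IKError and nothing moves.
- robot.job_done(): hands the job in; it is judged then, once.
Trained networks look in the newest picture that a camera, given by its name, has taken for a name from the list of things; names that differ only in an ending like _2 or _b are one class to them, and where a whole thing is asked for, a point or a joint stands for the part that bears it (a point fixed in the world has none). Each returns a list of dicts, best first, with "confidence" (0 to 1); they miss things now and then, are a little off and sometimes report something else, mostly with a low value. They report only what shows in the picture. A call takes as long as a camera call. They do not tell look-alikes from the thing itself.
- viewer.silhouettes(name, camera): "mask" (420x560 bool, what is visible of it).
- viewer.pinpoint(name, camera): "at" ([x, y, z] in mm, in the coordinates of the camera as it stood for that picture, good to about 4 mm: a listed point, or the origin of a listed thing).
The state is a dict: "t": time; "joints": joint angles; "joint_velocities": joint speeds; "joint_torque": joint torques, N m; "tcp_pos": TCP position; "tcp_rot": TCP orientation; "contact_force": force on the tool from outside, world axes, zero at the start; "wrist_torque": the same for the moment, N m; "grip_width": opening from 0.0 (shut) to 1.0 (fully open); "grip_force": force on a finger pad.
Only numpy, scipy, OpenCV 4.12 (cv2) and the standard library are available. Lean on these libraries where they do the work, as an engineer would, in place of code of your own. Each camera call takes 0.05 s, during which the arm holds its last target. There are 200 camera calls.

## Working session

There is one attempt and no reset: what is moved stays moved. The work goes in short steps, each a Python script; the robot and the scene stay as the last script left them, time stands still between calls to the robot, and variables do not carry over. Pictures are saved under pics/ and viewed, at most 10 in all, crops included, and the job is handed in when it is done.

```bash
mkdir -p pics; ls; cat > h.py <<'E'
import numpy as np, cv2
from cell import robot, grip, kin, viewer
def shot(c,f=None):
    inf=viewer.camera_info(c); im=viewer.read_camera(c)
    if f: cv2.imwrite('pics/'+f,im[:,:,::-1])
    return im,inf
def w(inf,p): return np.array(inf['R']).T@(np.array(p)-np.array(inf['t']))
def px(inf,X):
    c=np.array(inf['R'])@np.array(X)+np.array(inf['t']); q=np.array(inf['camera_matrix'])@c; return q[:2]/q[2]
E
python3 - <<'E'
from h import *
np.set_printoptions(precision=1,suppress=True)
ims=[]
for c in('side','top'):
    im,inf=shot(c); ims.append(im)
    print(c,inf['R'],inf['t'])
    for n in('carousel','hook_plate','pipette_head','pipette_tip','pipette_hook','small_beaker_rim','large_beaker','bottle_tray','slim_pipette','fat_pipette'):
        for d in viewer.pinpoint(n,c)[:4]:
            X=w(inf,d['at']);print(n,round(d['confidence'],2),X,px(inf,X))
cv2.imwrite('pics/a.png',ims[0][:,:,::-1]);cv2.imwrite('pics/b.png',ims[1][:,:,::-1])
print(robot.observe())
E
```

```text
pics
side [[ 1.  -0.1 -0. ]
 [-0.1 -0.6 -0.8]
 [ 0.   0.8 -0.6]] [-520.2  166.7 1149.9]
carousel 0.79 [543.1 308.3  -1.1] [282.  188.9]
hook_plate 0.76 [482.4 315.5 229.4] [254.8 112.1]
pipette_head 0.61 [460.2 317.4 266.4] [244.6  98.3]
pipette_tip 0.59 [458.8 319.2  41.2] [249.6 175.3]
small_beaker_rim 0.96 [ 474.  -170.4   49.2] [260.9 319.2]
small_beaker_rim 0.82 [ 469.8 -259.8   53.3] [260.  357.7]
small_beaker_rim 0.64 [ 530.5 -321.2   53.8] [296.9 386. ]
small_beaker_rim 0.46 [ 615.2 -274.9   -1.2] [341.  377.4]
large_beaker 0.83 [ 613.2 -272.5    1.4] [339.8 375.4]
large_beaker 0.68 [482.9 314.6 232. ] [254.9 111.3]
large_beaker 0.33 [479.4 316.4 231. ] [253.5 111.4]
bottle_tray 0.74 [515.4 -26.6  -1.4] [278.8 281. ]
slim_pipette 0.15 [ 614.3 -269.7    0.9] [340.1 374.2]
top [[-0.  -1.   0. ]
 [-1.   0.  -0.1]
 [ 0.1 -0.  -1. ]] [  14.4  536.1 1541.6]
carousel 0.76 [542.5 307.4  -2.8] [176.  206.4]
hook_plate 0.97 [482.7 319.6 233.2] [153.7 223.1]
pipette_head 0.54 [454.9 320.5 267.1] [150.1 233.9]
pipette_head 0.41 [ 617.5 -274.1    5.6] [373.7 179.6]
pipette_tip 0.79 [461. 
[... 243 characters left out ...]
208.6]
small_beaker_rim 0.42 [ 471.6 -175.    47.3] [342.5 229. ]
large_beaker 0.83 [ 618.6 -274.2    3.8] [373.6 179.3]
bottle_tray 0.77 [511.9 -28.2  -0.2] [290.3 216.1]
slim_pipette 0.53 [580.7 231.5  38.7] [199.9 191.8]
fat_pipette 0.59 [596.6 373.5  41.6] [150.2 186.5]
{'t': 1.1, 'joints': array([-1.3,  0.5, -0. ,  1.6,  0. ,  1.1, -0.1]), 'joint_velocities': array([-0., -0.,  0., -0., -0., -0., -0.]), 'joint_torque': array([ -0. , -52. ,  -0. , -24.4,  -0.1,   0. ,   0. ]), 'tcp_pos': array([193.2, 620.6, 214.6]), 'tcp_rot': array([ 0.5,  3.1, -0. ]), 'contact_force': array([0.1, 0.2, 0.5]), 'wrist_torque': array([ 0. , -0.1,  0. ]), 'grip_force': 0.0, 'grip_width': 0.9994382516951452}
```

```bash
python3 - <<'E'
import cv2,numpy as np
a=cv2.imread('pics/a.png');b=cv2.imread('pics/b.png')
c1=cv2.resize(a[290:410,220:380],None,fx=4,fy=4,interpolation=cv2.INTER_CUBIC)
cv2.imwrite('pics/c.png',c1)
E
```

```text
(no output)
```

View pics/a.png

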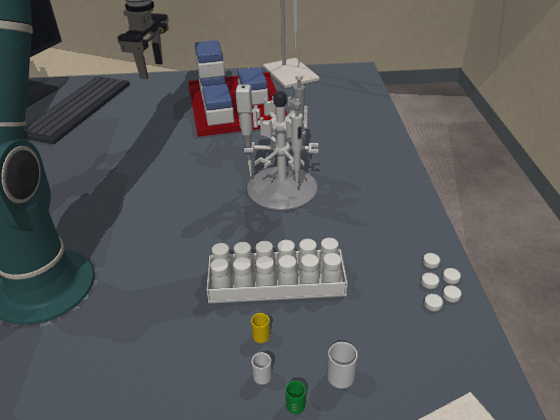

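View pics/c.png

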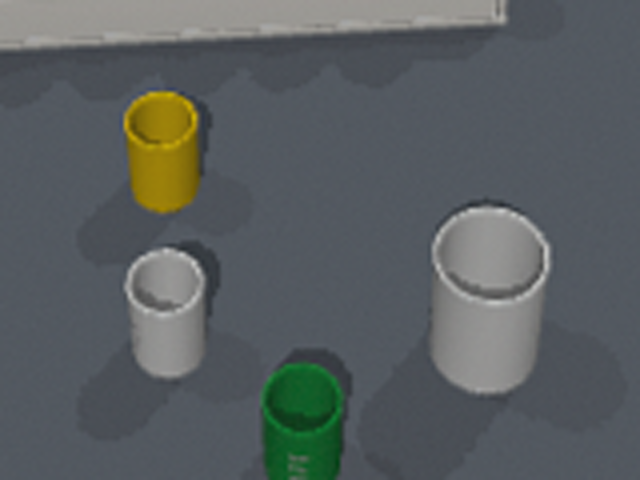

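View pics/b.png

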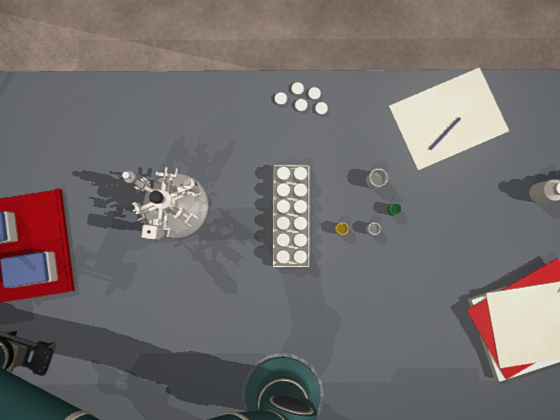

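The side view shows the carousel at (282,189). There are three small-beaker candidates: yellow (261,328), whitish (261,368) and green (296,397). The whitish one matches the description, and the enlarged crop confirms it, so the target is about (472,-261). The large beaker is at (341,365). In the top view, the head with the blocky top is at (149,232), on the carousel's -x side. Next I'll hover above it and check the pipette.

```bash
cat >> h.py <<'E'
from scipy.spatial.transform import Rotation as Ro
def rot(psi):
    y=np.array([-np.sin(psi),np.cos(psi),0]);z=np.array([0,0,-1.]);x=np.cross(y,z)
    return Ro.from_matrix(np.c_[x,y,z]).as_rotvec()
E
python3 - <<'E'
from h import *
np.set_printoptions(precision=2,suppress=True)
a=cv2.imread('pics/a.png'); cv2.imwrite('pics/d.png',cv2.resize(a[65:210,220:350],None,fx=4,fy=4,interpolation=cv2.INTER_CUBIC))
r=rot(np.radians(-9))
for p in([459,320,248],[400,330,400],[400,330,300],[450,150,370],[455,0,370],[472,-261,268]):print(p,kin.ik(p,r),kin.ik(p,rot(np.radians(-39))))
p=robot.observe()['tcp_pos']; robot.servo_line([p[0],p[1],420],feed=250)
robot.movep([440,323,430],r)
im,inf=shot('wrist','e.png')
np.set_printoptions(precision=1,suppress=True)
for n in('pipette_head','pipette','carousel','hook_plate','pipette_hook'):
    for d in viewer.pinpoint(n,'wrist')[:3]:
        X=w(inf,d['at']);print(n,round(d['confidence'],2),X,px(inf,X))
print(robot.observe()['t'])
E
```

```text
[459, 320, 248] [-0.75  0.28  0.1   1.8  -0.03  1.07  0.77] [-0.83  0.28  0.2   1.8  -0.06  1.07  0.28]
[400, 330, 400] [-0.85  0.1   0.1   1.67 -0.01  1.37  0.67] [-0.93  0.1   0.2   1.68 -0.02  1.37  0.16]
[400, 330, 300] [-0.83  0.16  0.09  1.83 -0.02  1.16  0.67] [-0.92  0.16  0.19  1.83 -0.03  1.16  0.17]
[450, 150, 370] [-0.71  0.02  0.33  1.83 -0.01  1.3   1.03] [-0.78  0.01  0.4   1.83 -0.01  1.3   0.51]
[455, 0, 370] [-0.7  -0.04  0.62  1.88  0.03  1.3   1.32] [-0.71 -0.04  0.63  1.88  0.03  1.3   0.8 ]
[472, -261, 268] [-0.47  0.38  1.17  1.87 -0.38  1.15  2.25] [-0.38  0.32  1.03  1.86 -0.3   1.13  1.64]
pipette_head 0.62 [457.4 320.1 268.7] [277.7 212.3]
pipette_head 0.16 [595.3 374.9  45.9] [318.6 248.1]
pipette 0.9 [461.1 316.6  43.3] [276.7 182.6]
hook_plate 0.8 [482.1 317.3 227.5] [278.8 223.3]
3.8167
```

View pics/d.png

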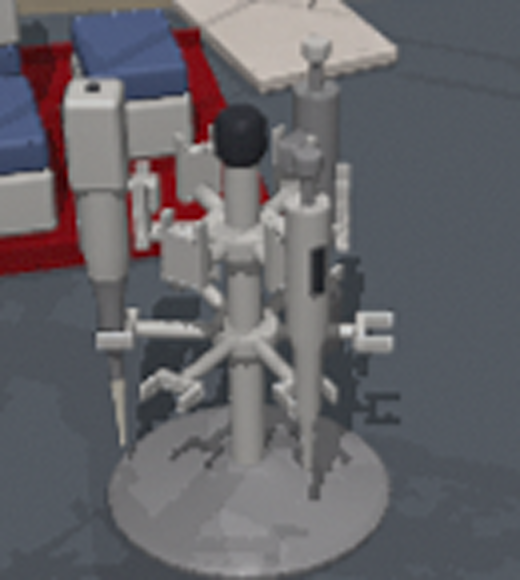

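View pics/e.png

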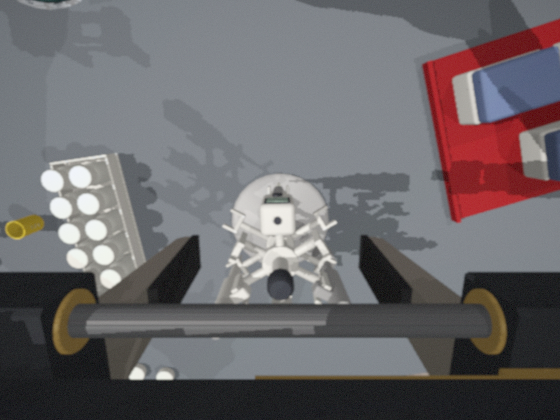

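The crop confirms that the left pipette at (95,130) has the tip and the square head. The other two have plungers. In the wrist view, the head top is centred at (277,220) and square to the gripper, with the knob at (280,284). I'll refine the position from these pixels and then grasp.

```bash
python3 - <<'E'
from h import *
np.set_printoptions(precision=1,suppress=True)
inf=viewer.camera_info('wrist');R=np.array(inf['R']);t=np.array(inf['t']);K=np.array(inf['camera_matrix'])
def ray(u,z):
    d=R.T@np.linalg.solve(K,[u[0],u[1],1]);c=-R.T@t;return c+d*(z-c[2])/d[2]
im=cv2.imread('pics/e.png');g=im[190:245,250:310]
m=(g.min(2)>190).astype(np.uint8)
n,l,s,c=cv2.connectedComponentsWithStats(m);k=1+np.argmax(s[1:,4]);print(s[k],c[k]+[250,190])
pts=np.argwhere(l==k)[:,::-1]+[250,190];print(cv2.minAreaRect(pts.astype(np.float32)))
print(ray((277.5,219.5),295),ray((280,284),268), -R.T@t)
h=ray((277.5,219.5),295);k=np.array([542.8,308,0]);print(np.degrees(np.arctan2(*(k-h)[[1,0]])))
E
```

```text
[   0    0   44   55 1542] [269.6 218. ]
((271.5, 216.99998474121094), (42.99999237060547, 53.99999237060547), 0.0)
[458.5 319.2 295. ] [543.4 308.5 268. ] [372.1 334.6 600. ]
-7.556605544679903
```

```bash
python3 - <<'E'
from h import *
np.set_printoptions(precision=2,suppress=True)
r=rot(np.radians(-7.5))
def st(s):
    o=robot.observe();print(s,round(o['t'],2),o['tcp_pos'],o['contact_force'],o['wrist_torque'],o['grip_width'],o['grip_force'])
robot.movep([458.8,319.4,340],r); grip(0.8)
robot.servo_line([458.8,319.4,248],feed=80); st('down')
grip(0.0,20); st('grip')
shot('wrist','f.png'); shot('side','g.png')
a=cv2.imread('pics/g.png')[40:210,200:350]; b=cv2.imread('pics/f.png')
cv2.imwrite('pics/fg.png',cv2.hconcat([cv2.resize(a,(370,420)),b[:,90:510]]))
E
```

```text
down 6.03 [459.09 319.63 248.58] [ 0.91  0.15 -0.21] [ 0.01 -0.02 -0.03] 0.8023283496091851 0.0
grip 6.68 [458.8  319.43 248.04] [0.17 0.18 0.05] [0.01 0.03 0.01] 0.39006119769208286 19.99013364315033
```

View pics/fg.png

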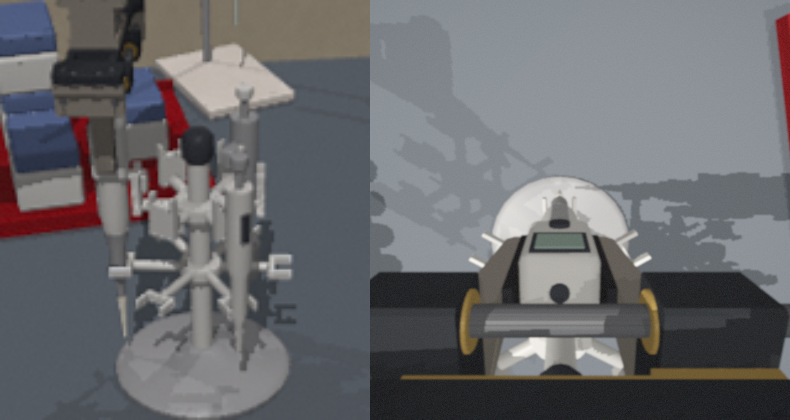

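The head is gripped squarely: in the right half, the screen at (560,242) sits centred between the fingers, and the width reads 36 mm. Now I'll lift it off, move out and carry it across.

```bash
python3 - <<'E'
from h import *
np.set_printoptions(precision=1,suppress=True)
def st(s):
    o=robot.observe();print(s,round(o['t'],2),o['tcp_pos'],o['contact_force'],o['wrist_torque'],o['grip_width'])
grip(0.0,30)
robot.servo_line([458.8,319.4,285],feed=50); st('lift')
u=np.array([-np.cos(np.radians(-7.5)),-np.sin(np.radians(-7.5))])*50
x,y=458.8+u[0],319.4+u[1]
robot.servo_line([x,y,287],feed=70); st('out')
robot.servo_line([x,y,350],feed=100)
robot.servo_line([440,130,350],feed=150,rotation=rot(np.radians(-20)))
robot.servo_line([465,-100,350],feed=150,rotation=rot(np.radians(-35)))
robot.servo_line([472.5,-261,350],feed=120,rotation=rot(np.radians(-40)))
robot.hold(0.4); st('over')
for c in('wrist','side','top'):
    im,inf=shot(c,c+'2.png')
    for n in('pipette_tip','small_beaker_rim','pipette_head'):
        for d in viewer.pinpoint(n,c)[:3]:
            X=w(inf,d['at']);print(c,n,round(d['confidence'],2),X,px(inf,X))
b=cv2.imread('pics/wrist2.png');a=cv2.imread('pics/side2.png')[200:410,180:380]
cv2.imwrite('pics/fg2.png',cv2.hconcat([cv2.resize(a,(400,420)),b[:,80:480]]))
E
```

```text
lift 7.89 [458.6 319.3 284.7] [-0.3 -0.6 -1.6] [0.  0.1 0. ] 0.38841262903315793
out 8.76 [409.6 325.8 287.1] [-0.5  0.1 -2.8] [-0.   0.1  0. ] 0.3923343266616475
over 14.6 [ 472.5 -260.9  350. ] [-0.7  0.5 -1.8] [-0. -0. -0.] 0.3944840565748377
wrist pipette_tip 0.57 [ 472.5 -259.   142. ] [280.3 186.7]
wrist small_beaker_rim 0.73 [ 471.6 -168.1   48.2] [327.3 135.6]
wrist small_beaker_rim 0.57 [ 469.3 -261.4   52.8] [277.5 175.7]
wrist pipette_head 0.8 [ 471.3 -261.5  369.8] [276.7 265.6]
side pipette_tip 0.82 [ 472.  -260.6  143.1] [258.7 325.8]
side small_beaker_rim 0.93 [ 470.8 -264.5   53.1] [260.6 359.9]
side small_beaker_rim 0.89 [ 529.3 -325.    52.5] [296.4 388.4]
side small_beaker_rim 0.8 [ 474.  -172.8   48.8] [260.9 320.3]
side pipette_head 0.66 [ 477.2 -264.3  367.5] [254.7 225.3]
top pipette_tip 0.48 [ 474.5 -265.   139.9] [380.6 226.5]
top pipette_tip 0.45 [579.8 230.6  40.6] [200.2 192.1]
top small_beaker_rim 0.5 [ 473.1 -174.4   46.5] [342.3 228.5]
top pipette_head 0.5 [ 471.9 -261.1  369. ] [399.  223.7]
```

View pics/fg2.png

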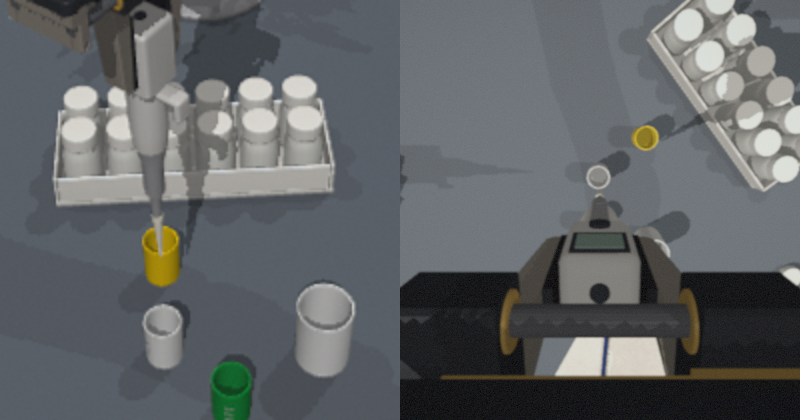

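The pipette hangs upright. In the wrist half, the white beaker's mouth is at (598,177), i.e. original (278,177), with the tip just in front of it. In the side half, the beaker is at (164,335) and undisturbed. I'll lower it partway and check the alignment.

```bash
python3 - <<'E'
from h import *
np.set_printoptions(precision=1,suppress=True)
robot.servo_line([471.3,-262,284],feed=70); robot.hold(0.4)
def ray(inf,u,z):
    R=np.array(inf['R']);t=np.array(inf['t']);K=np.array(inf['camera_matrix'])
    d=R.T@np.linalg.solve(K,[u[0],u[1],1]);c=-R.T@t;return c+d*(z-c[2])/d[2]
ims=[]
for c in('wrist','side'):
    im,inf=shot(c,c+'3.png')
    for n in('pipette_tip','small_beaker_rim'):
        for d in viewer.pinpoint(n,c)[:2]:
            X=w(inf,d['at']);print(c,n,round(d['confidence'],2),X,px(inf,X))
    tp=[471.3,-262,76]; print('expected tip px',px(inf,tp),'rim px if (471.3,-262,50)',px(inf,[471.3,-262,50]))
    for d in viewer.silhouettes('small_beaker',c)[:3]:
        q=np.argwhere(d['mask'])[:,::-1]; print(d['confidence'],q.min(0),q.max(0),q.mean(0),im[d['mask']].mean(0))
    u=px(inf,[471.3,-262,60]).astype(int); u=np.clip(u,[35,40],[524,379])
    ims.append(cv2.resize(im[u[1]-40:u[1]+40,u[0]-35:u[0]+35,::-1],(390,446),interpolation=cv2.INTER_CUBIC)); print('crop origin',u-[35,40])
cv2.imwrite('pics/fg3.png',cv2.hconcat(ims)); print(robot.observe()['contact_force'])
E
```

```text
wrist pipette_tip 0.66 [ 473.9 -261.9   76.3] [280.6 189.3]
wrist small_beaker_rim 0.91 [ 474.7 -166.1   47.9] [339.1 137.5]
wrist small_beaker_rim 0.74 [ 472.1 -260.    49.9] [280.7 183.6]
expected tip px [279.1 187.7] rim px if (471.3,-262,50) [279.1 184.1]
0.87 [318 126] [349 152] [333.5 138.8] [159.4 138.9  49.1]
0.57 [267 167] [292 195] [279.7 181.2] [151.7 151.2 148. ]
0.5 [239 192] [320 303] [279.4 258.9] [110.1 110.2 106.7]
crop origin [244 145]
side pipette_tip 0.62 [ 470.7 -260.8   76.3] [259.9 350.2]
side small_beaker_rim 0.79 [ 472.7 -171.2   50.2] [260.2 319.2]
side small_beaker_rim 0.78 [ 470.4 -263.1   53.2] [260.4 359.2]
expected tip px [260.2 350.9] rim px if (471.3,-262,50) [260.9 359.7]
0.87 [285 380] [304 413] [294.8 396.5] [23.3 96.3 45.2]
0.72 [252 352] [270 383] [261.1 367.7] [149.1 149.  148.1]
0.6 [251 313] [269 341] [261.3 329.1] [143.4 119.7  14.5]
crop origin [225 316]
[ 0.5  0.2 -2.5]
```

View pics/fg3.png

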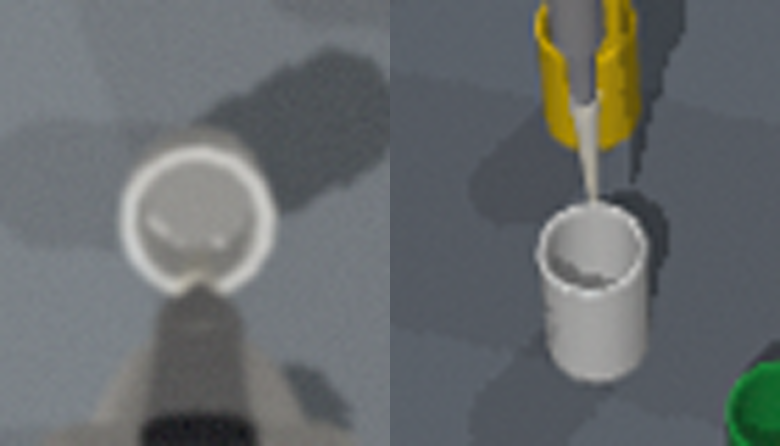

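In the left half (wrist), the rim centre is at crop (197,220), i.e. original (279.4,184.5), against an expected (279.1,184.1). In the right half (side), the tip end is at crop (594,200) over the rim centre at (593,250). They agree to about 1 mm, so I'll descend to the dispensing height and check.

```bash
python3 - <<'E'
from h import *
np.set_printoptions(precision=1,suppress=True)
robot.servo_line([471.5,-262.2,268],feed=30); robot.hold(0.6)
ims=[]
for c in('wrist','side'):
    im,inf=shot(c,c+'4.png')
    for n in('pipette_tip','small_beaker_rim'):
        for d in viewer.pinpoint(n,c)[:3]:
            X=w(inf,d['at']);print(c,n,round(d['confidence'],2),X,px(inf,X))
    print('expected',px(inf,[471.5,-262.2,60]),px(inf,[471.5,-262.2,50]))
    u=np.clip(px(inf,[471.3,-262,60]).astype(int),[22,25],[537,394])
    k=im[u[1]-25:u[1]+25,u[0]-22:u[0]+22,::-1].astype(float); k=np.clip((k-60)*1.6,0,255).astype(np.uint8)
    ims.append(cv2.resize(k,(396,450),interpolation=cv2.INTER_CUBIC)); print('origin',u-[22,25])
cv2.imwrite('pics/fg4.png',cv2.hconcat(ims)); o=robot.observe();print(o['t'],o['tcp_pos'],o['contact_force'],o['joint_velocities'],o['grip_width'])
E
```

```text
wrist pipette_tip 0.89 [ 473.8 -259.2   58.7] [282.3 187.5]
wrist small_beaker_rim 0.81 [ 472.5 -262.5   49.8] [279.5 187.1]
wrist small_beaker_rim 0.67 [ 470.6 -165.6   48.8] [340.  134.7]
expected [279.2 187.8] [279.2 186.3]
origin [257 162]
side pipette_tip 0.82 [ 472.5 -261.6   61. ] [261.3 355.8]
side small_beaker_rim 0.94 [ 474.8 -264.5   53.1] [262.9 359.8]
side small_beaker_rim 0.67 [ 527.9 -321.9   52.8] [295.4 386.7]
side small_beaker_rim 0.55 [ 471.5 -172.1   48.7] [259.6 320.2]
expected [260.8 356.5] [261.  359.8]
origin [238 331]
18.675 [ 471.5 -262.2  268. ] [-0.7  0.3 -0.6] [ 0. -0.  0.  0. -0.  0. -0.] 0.3882755325456883
```

View pics/fg4.png

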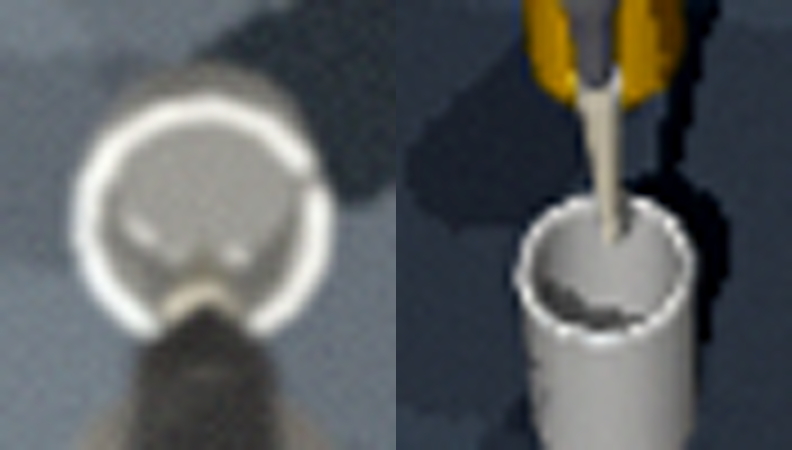

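The tip ends at crop (610,240) in the right half, just above the rim centre at (607,265). In the left half, the rim centre at (203,220) matches the expected position. Nothing is touching, so I'm handing the job in.

```bash
python3 -c "
from cell import robot
print(robot.job_done())"
```

```text
the job is handed in; nothing more can be done
None
```

The job is handed in: the arm is holding the tipped electronic pipette upright and still, its tip about 10 mm above the rim and within a few millimetres of the middle of the whitish small beaker, with no contact seen during the carry.

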